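Turn the spotting tile over into the draining box and close the lid

ROBOT

A 6-joint arm with a two-finger parallel gripper is mounted at the origin on the work surface. World frame = base frame: x ahead of the robot, y to its left, z up, the work surface at z = 0. Lengths are in mm, angles in rad, forces in N, time in s.
With the tool pointing down it reaches from about 400 to 925 mm from the base axis. Payload 12.5 kg.
Tool frame: the origin (TCP) lies at the very end of the fingers, on their centre line; the grasp point (between the pads) lies 19 mm behind it; z points along the fingers, y is the line along which they close (so a half turn about z gives the same grasp; the last joint's range is limited). The gripper opens to 95 mm and grips with 3 to 60 N. Pads are 20 mm wide; open, the fingers measure 119 mm over their backs; the gripper's body (75 mm by 180 mm) begins 59 mm behind the grasp point.
Start: joints at [1.152, 0.491, 1.559, -0, 1.092, -0.106], TCP at [192.311, 594.696, 214.661] pointing down, gripper open.
Joint ranges: [-3.1, 3.1], [-0.84, 2.19], [0.05, 2.79], [-1.13, 4.28], [0.06, 2.93], [-2.69, 2.69]. Speed limits (rad/s): [2.22, 2.22, 2.79, 3.14, 3.14, 3.14].

INTERFACE

Orientations are given as [roll, pitch, yaw] about the fixed x, y, z axes, in that order (R = Rz(yaw) Ry(pitch) Rx(roll)).
In Python, from cell import env gives the robot as it stands.
- The arm moves only by the shell command python3 steer.py 'ROWS'. ROWS is a JSON list of rows, 1 to 5 of them, each of 5 numbers: dx, dy, dz in mm, then a turn about the tool's z in rad, then the opening from 0.0 (shut) to 1.0 (fully open); each row is the pose to reach, as a shift and turn from the pose commanded when the command began, along the tool's axes at that moment; what a row does not reach only later rows make up. A row lasts 1/12 s, in which the tool goes at most 41.7 mm and 0.125 rad, less where a joint would pass 70% of its speed; a pose out of reach is approached as far as the arm can. The fingers move at their own pace and stop on an object; the grip force is fixed at half the most. Time passes only in rows, so rows that do not move let the fingers close. It prints the time, the measured TCP pose, the force, the opening and the grip force at its end.
- env.state(): the state, without advancing time (a new reading comes with each control period).
- env.read_camera(name): name is "scene" or "top"; returns (picture, depth): 384x512x3 uint8, red, green, blue; 384x512 float32, mm along the optical axis (not along the pixel's ray), 0 where there is no reading.
- env.camera_info(name): a dict with "vertical_fov" (degrees; the focal length in pixels is half the picture's height over the tangent of half this angle, whatever the lens; pixels are square), "cx", "cy" (the principal point, pixels), "origin" and "attitude" of the camera in the world. Camera axes: x right, y down, z forward; pixel columns grow to the right and rows downward; lengths in mm; the calibration is good to about 2 mm. A picture is of the moment at which its call begins. camera_info takes no time and is no camera call.
- env.job_done(): hands the job in; it is judged then, once.
The state is a dict: "t": time; "joints": joint angles; "qvel": joint speeds; "tau": joint torques, N m; "eef_pos": TCP position; "tcp_rot": TCP orientation; "ft_force": force on the tool from outside, world axes, zero at the start; "moment": the same for the moment, N m; "opening": opening from 0.0 (shut) to 1.0 (fully open); "grip_force": force on a finger pad.
Only numpy, scipy, OpenCV 4.12 (cv2) and the standard library are available. Lean on these libraries where they do the work, as an engineer would, in place of code of your own. Each camera call takes 0.05 s, during which the arm holds its last target. There are 200 camera calls.

TASK

Put the washed spotting tile away to drain: take the white tile with the wells and let it tip over the edge of the ramp, so that it turns over as it falls and lies flat in the steel box with its wells facing down. Then lower the lid gently until it is fully closed, and leave the other glassware and tools on the bench where they are.

Things in the scene. Friction and masses are not known exactly. Their poses are not given: they have to be found in the camera images.
- tile: white porcelain spotting tile, 100 (its x) x 60 (its y) x 10 thick, about 0.14 kg, loose, flat on the bench. One broad face carries 15 round grey wells, the other is plain. Origin: centre of the plain face; its z axis points out of the face with the wells (up at the start)
- station: fixed steel draining box, aluminium ramp in front of it. Box 180 (x) x 140 (y) outside, walls 5, rim 50 above the bench, flat rubber floor 9 above it. Origin: on the bench under the box centre; x points from the ramp over the box to the lid hinge, z up. Ramp 50 wide (y, centred), rises from the bench at x -200 to its edge at x -94, then drops sheer, just outside the box front wall (x -90)
- ramp_edge (a point): middle of the top of the ramp edge, which is rounded and runs along the station y; 130 above the bench, 121 above the box floor. A tile let go level on it, long side along the station x, its middle 8 to 25 past the edge towards the box, tips, turns over and falls into the box; with its middle short of the edge it does not. The ramp falls away from the edge at 54 degrees on the other side
- lid (a joint): angle of the box lid in rad: 0 closed on the rim, 1.65 fully open; starts open, 1.2 to 1.5. Stiff hinge that stays where it is left (about 0.26 N m to turn), so the lid must be moved all the way down
- lid_handle (a point): middle of the bar handle of the lid: round steel bar, 70 long along the station y, about 10 thick, standing 35 off the outer face of the lid on two posts, free space under it. 100 from the hinge along the lid and 43 above the underside of the lid; 93 above the bench when the lid is closed
- lid_hinge (a point): middle of the hinge line of the lid, on the far rim of the box (station x +90, 50 above the bench), running along the station y. Lid white, 180 from hinge to free edge x 140 x 8 thick; closing brings the free edge down towards the ramp
- glass_plate: square green-glass plate, 75 x 75 x 6, lying flat; a bystander. Origin: centre of its underside
- amber_bottle: amber bottle, 72 dia x 150 high; a bystander. Origin: centre of its underside
- flask: conical glass flask, 80 dia x 125 high; a bystander. Origin: centre of its underside
- beaker: glass beaker, 72 dia x 90 high; a bystander. Origin: centre of its underside
- mortar: white mortar bowl, 100 dia x 55 high; a bystander. Origin: centre of its underside
- dropper: small amber dropper bottle, 44 dia x 80 high; a bystander. Origin: centre of its underside
- spatula: flat steel lab spatula, 178 long, 18 wide, 5 thick, lying flat; a bystander

How it is judged:
By the outcome, as a careful person would: the job done as asked, in the order asked, and still so for the second after the job is handed in, with the robot touching nothing.
It also fails if it takes over 69 s, if anything falls off the work surface, if the arm or the gripper's body presses on something with over 40 N, if the wrist force passes 120 N, or if a joint passes its speed limit or range.

## Working session

There is one attempt and no reset: what is moved stays moved. The work goes in short steps, Python scripts to look and compute and a shell command to move; the robot and the scene stay as the last step left them, time stands still between calls to the robot, and variables do not carry over. Pictures are saved under pics/ and viewed, at most 10 in all, crops included, and the job is handed in when it is done.

```bash
ls; mkdir -p pics
python3 - <<'E'
from cell import env
import cv2,numpy as np
for n in("scene","top"):
    p,d=env.read_camera(n); cv2.imwrite(f"pics/{n}0.png",p[:,:,::-1]); np.save(f"{n}_d0.npy",d); print(env.camera_info(n))
print(env.state())
E
```

```text
cell.py
pics
steer.py
{'vertical_fov': 44.52150573783083, 'cx': 263.4478336719796, 'cy': 192.75719234481235, 'origin': array([1172.89726939, -373.81773233, 1258.27248836]), 'attitude': array([-2.56873075e+00, -1.65587886e-03,  1.02534634e+00])}
{'vertical_fov': 47.713729448473565, 'cx': 252.19673565436872, 'cy': 195.32009652354915, 'origin': array([ 405.38797494,   21.50306671, 1273.6581848 ]), 'attitude': array([-3.03831935, -0.02096187, -1.5656855 ])}
{'t': 0.1, 'joints': array([ 1.15239551e+00,  4.91487819e-01,  1.55940114e+00, -2.83410780e-05,
        1.09171778e+00, -1.05597174e-01]), 'qvel': array([-0.00039203, -0.00016984, -0.00130819,  0.00113125,  0.00072212,
       -0.00024308]), 'tau': array([ 2.39241890e-03, -6.13621902e+01, -2.58604056e+01,  6.93866378e-02,
        4.70067852e-02, -6.14469968e-05]), 'eef_pos': array([192.22022624, 594.4686232 , 214.12296195]), 'tcp_rot': array([-3.14058157e+00, -8.18882620e-05,  2.82880205e+00]), 'ft_force': array([-0.72589636, -0.96576126,  0.59946284]), 'moment': array([ 0.02168951, -0.02829272, -0.00466767]), 'grip_force': 0.0, 'opening': 1.0040644773440723}
```
View pics/top0.png

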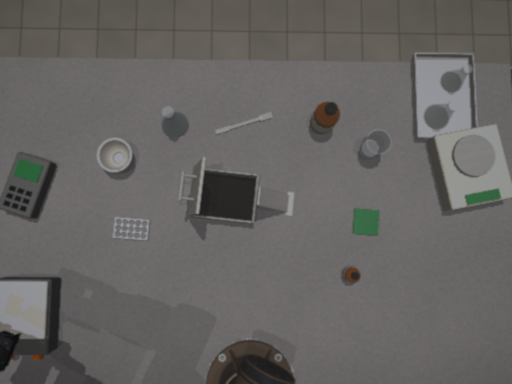

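View pics/scene0.png

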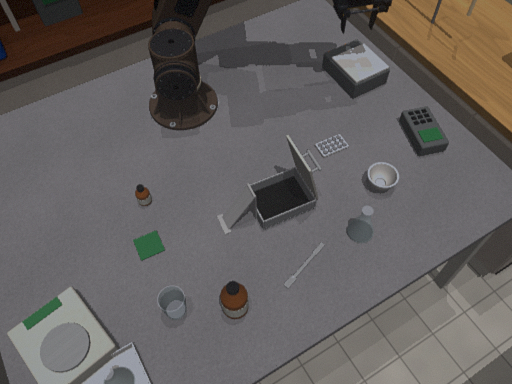

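The top view shows the tile at about (131,229), the box at (227,195), the ramp to its right (edge ~(259,197)) and the open lid and handle at (190,187). I'll measure from the depth data next.

Create h.py:
```python
from cell import env
import cv2,numpy as np
from scipy.spatial.transform import Rotation as R
def cloud(n,d):
    c=env.camera_info(n); f=d.shape[0]/2/np.tan(np.radians(c["vertical_fov"])/2)
    v,u=np.mgrid[:d.shape[0],:d.shape[1]]
    P=np.dstack([(u-c["cx"])/f*d,(v-c["cy"])/f*d,d])
    P=P@R.from_euler("xyz",c["attitude"]).as_matrix().T+c["origin"]
    P[d==0]=np.nan
    return P
```

Run:
```python
from h import *
import numpy as np
np.set_printoptions(precision=1,suppress=True,linewidth=150)
ims={n:(cv2.imread(f"pics/{n}0.png"),cloud(n,np.load(f"{n}_d0.npy"))) for n in("top","scene")}
P=ims["top"][1]
print("bench z",np.nanmedian(P[230:280,200:300,2]),"tile px",P[229,131], "box floor",P[195,227],"ramp foot",P[203,290])
Q=ims["scene"][1]; print("bench scene",np.nanmedian(Q[330:350,300:330,2]))
# tile
for n,(c0,c1,r0,r1) in {"top":(108,155,212,246),"scene":(310,354,130,160)}.items():
    im,P=ims[n]; s=np.zeros(im.shape[:2],bool); s[r0:r1,c0:c1]=1
    hsv=im.min(2); z=P[...,2]
    for nm,m in (("bright",s&(hsv>150)),("high",s&(z>np.nanmedian(z[s])+5)&(z<30))):
        p=P[m]; 
        if len(p)<20: print(n,nm,len(p));continue
        (cx,cy),(w,h),a=cv2.minAreaRect(p[:,:2].astype(np.float32)); print(n,nm,len(p),cx,cy,w,h,a,np.median(p[:,2]))
# station clouds
for n,(c0,c1,r0,r1) in {"top":(170,300,150,230),"scene":(215,325,130,240)}.items():
    im,P=ims[n]; p=P[r0:r1,c0:c1].reshape(-1,3); p=p[~np.isnan(p[:,0])]
    for lo,hi in((3,7),(7,12),(44,54),(118,134),(134,160),(160,235)):
        q=p[(p[:,2]>lo)&(p[:,2]<hi)]
        if len(q)>8:
            (cx,cy),(w,h),a=cv2.minAreaRect(q[:,:2].astype(np.float32)); print(n,lo,hi,len(q),"c",cx,cy,"wh",w,h,"a",a,"mean",q.mean(0))
for n in ims:
    cv2.imwrite(f"pics/{n}c.png",cv2.resize(ims[n][0][140:250,90:310] if n=="top" else ims[n][0][120:245,200:360],None,fx=3.6 if n=="top" else 4.5,fy=3.6 if n=="top" else 4.5,interpolation=cv2.INTER_CUBIC))
```

```text
bench z 1.0559867806380225 tile px [436.2 345.2   9.6] box floor [537.4  69.5   5.5] ramp foot [ 514.9 -115.3    8.1]
bench scene -2.5516241545457206
top bright 2
top high 539 438.0478210449219 344.67681884765625 100.08783721923828 59.472408294677734 85.80612182617188 12.257335265952406
scene bright 55 437.7810974121094 343.60064697265625 98.2132339477539 60.022037506103516 83.48165130615234 9.090790209624856
scene high 361 446.57952880859375 343.9120178222656 102.40066528320312 100.22282409667969 85.64299774169922 9.927015325504271
top 3 7 1690 c 555.373291015625 47.32939147949219 wh 234.7467498779297 382.61065673828125 a 0.3397204279899597 mean [559.9  44.2   4.6]
top 7 12 1620 c 555.2134399414062 53.908592224121094 wh 356.5087585449219 231.87313842773438 a 89.8195571899414 mean [533.7  60.    9.6]
top 44 54 314 c 529.4922485351562 39.50086975097656 wh 244.84249877929688 140.1499786376953 a 84.01346588134766 mean [528.2  29.1  50. ]
top 118 134 128 c 527.4566650390625 63.03373336791992 wh 187.83636474609375 131.93003845214844 a 83.77201843261719 mean [527.9  26.3 126.5]
top 134 160
[... 403 characters left out ...]
ene 7 12 1060 c 461.1103210449219 100.47970581054688 wh 355.96893310546875 417.04852294921875 a 60.5308952331543 mean [518.2  87.7   9.3]
scene 44 54 366 c 530.8088989257812 43.85478973388672 wh 254.58358764648438 144.5236358642578 a 84.57894897460938 mean [538.6  63.5  48.7]
scene 118 134 104 c 535.7164306640625 60.859107971191406 wh 178.3824005126953 137.22811889648438 a 85.9724349975586 mean [534.   36.4 125.5]
scene 134 160 118 c 544.1934204101562 160.96841430664062 wh 48.663150787353516 138.06410217285156 a 82.84834289550781 mean [549.4 153.8 151.1]
scene 160 235 360 c 542.6776733398438 153.16204833984375 wh 65.5879135131836 140.9990997314453 a 82.97561645507812 mean [547.7 137.  197.7]
```

View pics/topc.png

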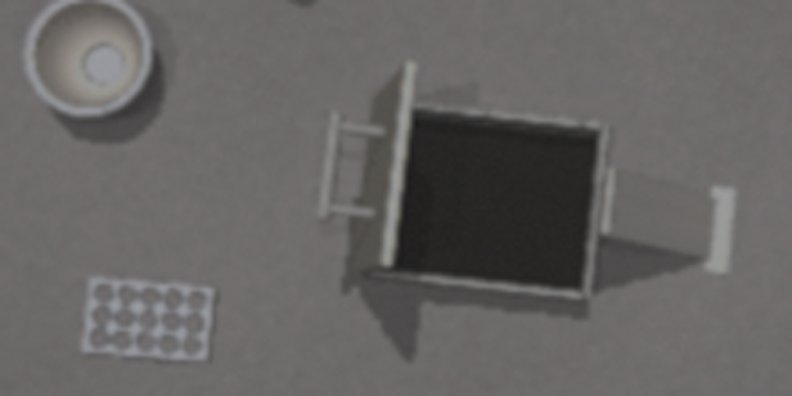

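The crop shows the tile with its wells up at lower left, the box with the lid nearly upright at its left end, the handle at (328,165), and the ramp edge at (607,200). Next I'll fit the edge and the lid.

Run:
```python
from h import *
np.set_printoptions(precision=1,suppress=True,linewidth=150)
for n in("top","scene"):
    P=cloud(n,np.load(f"{n}_d0.npy")).reshape(-1,3); P=P[~np.isnan(P[:,0])]
    P=P[(P[:,0]>440)&(P[:,0]<640)&(P[:,1]>-130)&(P[:,1]<230)]
    for yaw in(84.1,):
        a=np.radians(yaw); x=np.array([np.cos(a),np.sin(a)]); y=np.array([-x[1],x[0]])
        S=np.c_[P[:,:2]@x,P[:,:2]@y,P[:,2]]
        rim=S[(S[:,2]>44)&(S[:,2]<54)&(P[:,1]<140)]
        r=S[(P[:,1]<20)&(S[:,2]>65)]; print(n,"ramp y range",np.percentile(r[:,1],[2,98]))
        # side walls -> y centre, yaw check
        yc=np.percentile(r[:,1],[2,98]).mean()
        for sg in(1,-1):
            w=rim[(np.abs(rim[:,1]-yc-sg*67)<9)]
            print(" wall",sg,len(w),w[:,1].mean(),np.degrees(np.polyfit(w[:,0],w[:,1],1)[0]))
        top=r[r[:,2]>110]; o=np.argsort(-top[:,2]); print(" edge sx max",np.percentile(r[:,0],[50,90,97,100]),"zmax",np.percentile(r[:,2],[90,97,100]))
        e=r[r[:,2]>122]; print(" edge pts",len(e),e.mean(0),e[:,0].min(),e[:,0].max())
        L=S[(P[:,1]>90)&(S[:,2]>70)]; 
        Lm=L[np.abs(L[:,1]-yc)<68]
        for lo in range(60,240,20):
            q=Lm[(Lm[:,2]>=lo)&(Lm[:,2]<lo+20)]; print(lo,len(q),np.percentile(q[:,0],[1,10,50,90,99]) if len(q) else '')
        fr=rim[(np.abs(rim[:,1]-yc)<60)]; h,_e=np.histogram(fr[:,0],bins=np.arange(-100,300,5)); print([(int(_e[i]),int(h[i])) for i in np.nonzero(h>4)[0]])
```

```text
top ramp y range [-546.6 -497.9]
 wall 1 85 -455.3630633027453 0.28511257547271857
 wall -1 104 -589.4594203781422 -0.5511599872771534
 edge sx max [15.4 35.5 38.7 38.9] zmax [129.8 132.3 135.3]
 edge pts 71 [  33.9 -522.2  129.2] 26.14695869971556 38.806876004033576
60 14 [220.  220.1 221.3 221.9 222. ]
80 34 [215.6 216.1 217.9 219.1 220. ]
100 43 [210.2 210.8 212.7 214.7 215.2]
120 43 [205.1 205.6 207.3 209.5 210. ]
140 109 [200.4 201.3 205.9 229.  239.9]
160 188 [195.7 196.9 233.6 239.8 241.4]
180 51 [190.8 191.2 192.8 194.8 195.3]
200 62 [182.2 186.1 187.9 190.  190.5]
220 199 [176.1 176.9 180.3 183.9 185.2]
[(-30, 14), (-25, 26), (35, 20), (40, 50)]
scene ramp y range [-548.1 -498. ]
 wall 1 78 -455.870916681178 0.15788312271759894
 wall -1 109 -590.5195497726261 -0.6647768556911786
 edge sx max [16.6 35.5 38.1 39.7] zmax [126.1 129.5 131.9]
 edge pts 54 [  33.6 -523.2  127.1] 28.23057071952446 38.910691036429405
60 17 [211.5 211.8 212.9 214.1 214.2]
80 42 [206.9 207.1 209.4 211.7 216.1]
100 38 [201.8 202.3 203.9 206.6 211.2]
120 41 [197.  197.4 199.7 201.5 202. ]
140 94 [192.1 193.2 215.  233.5 240.2]
160 113 [187.3 188.4 232.2 237.9 240.3]
180 42 [182.5 182.9 184.8 187.  190. ]
200 50 [177.4 178.1 179.9 181.9 186.9]
220 128 [175.7 176.6 179.6 183.1 184.4]
[(-30, 11), (-25, 27), (-20, 12), (35, 15), (40, 10)]
```

```bash
cat > go.py <<'E'
import sys
from h import *
x,y,z,yaw=map(float,sys.argv[1:]); s=env.state()
r=R.from_euler("xyz",s["tcp_rot"]); d=r.inv().apply(np.array([x,y,z])-s["eef_pos"])
t=(s["tcp_rot"][2]-np.radians(yaw)+np.pi)%(2*np.pi)-np.pi
print("t",s["t"],"delta",d.round(1),"turn",round(t,3),"dist",np.linalg.norm(d).round(),"open",round(s["opening"],3))
E
python3 steer.py '[[-31,-16,0,0.12,1],[-62,-32,0,0.24,1],[-93,-49,0,0.36,1],[-124,-65,0,0.48,1],[-155,-81,0,0.6,1]]'
python3 go.py 438 344.3 120 85.5
```

```text
t: 0.52
eef_pos: [315.6, 468.6, 214.4]
tcp_rot: [-3.141, 0.0, 2.223]
ft_force: [0.4, 0.3, 0.5]
opening: 1.002
grip_force: 0.0
t 0.5167 delta [-173.1   21.9   94.4] turn 0.731 dist 198.0 open 1.002
```

```bash
python3 steer.py '[[-34,4,19,0.12,1],[-69,9,38,0.24,1],[-104,13,57,0.36,1],[-139,18,76,0.48,1],[-173,22,94,0.6,1]]'
python3 go.py 438 344.3 40 85.5
```

```text
t: 0.93
eef_pos: [439.0, 345.0, 119.6]
tcp_rot: [-3.141, 0.0, 1.623]
ft_force: [-0.1, 0.5, 0.9]
opening: 1.0
grip_force: 0.0
t 0.9333 delta [-0.7 -1.  79.6] turn 0.131 dist 80.0 open 1.0
```

```bash
python3 steer.py '[[0,-1,27,0.08,1],[-1,-1,54,0.131,1],[-1,-1,80,0.131,1],[-1,-1,98,0.131,1],[-1,-1,110,0.131,1]]'
python3 steer.py '[[0,0,3,0,1],[0,0,6,0,1],[0,0,6,0,0.6],[0,0,6,0,0.4],[0,0,6,0,0.4]]'
python3 go.py 438 344.3 3 85.5
python3 - <<'E'
from h import *
p,d=env.read_camera("scene"); cv2.imwrite("pics/g1.png",cv2.resize(p[60:230,250:430,::-1],None,fx=3.3,fy=3.3))
E
```

```text
t: 1.35
eef_pos: [436.5, 344.9, 8.5]
tcp_rot: [-3.139, 0.001, 1.497]
ft_force: [-0.2, -0.2, -0.7]
opening: 0.999
grip_force: 0.0
t: 1.77
eef_pos: [437.5, 345.8, 5.6]
tcp_rot: [3.14, -0.001, 1.498]
ft_force: [-0.6, 0.1, -0.7]
opening: 0.846
grip_force: 0.0
t 1.7667 delta [-1.4  0.6  2.6] turn 0.006 dist 3.0 open 0.846
```

View pics/g1.png

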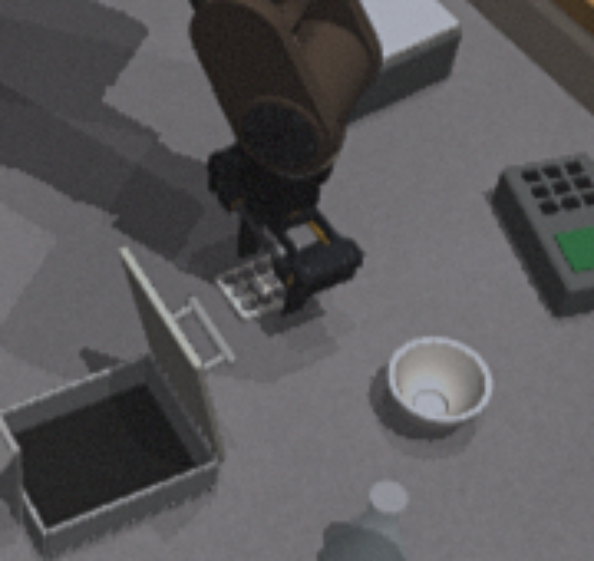

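The fingers straddle the middle of the tile at crop (265,280) and are clear of everything else. I'll centre them and close.

```bash
python3 steer.py '[[-1,0,2.5,0,0.5],[-1,0,2.5,0,0.3],[-1,0,2.5,0,0.3],[-1,0,2.5,0,0.3],[-1,0,2.5,0,0.3]]'
python3 steer.py '[[0,0,0,0,0.3],[0,0,0,0,0.3],[0,0,0,0,0.3],[0,0,0,0,0.3],[0,0,0,0,0.3]]'
```

```text
t: 2.23
eef_pos: [437.1, 344.4, 2.2]
tcp_rot: [3.142, -0.0, 1.498]
ft_force: [1.1, -1.2, 1.9]
opening: 0.627
grip_force: 30.0
t: 2.65
eef_pos: [437.1, 344.4, 2.2]
tcp_rot: [3.141, -0.0, 1.498]
ft_force: [0.8, -2.3, 4.6]
opening: 0.63
grip_force: 30.0
```

```bash
python3 steer.py '[[0,0,-8,0,0.3],[0,0,-25,0,0.3],[0,0,-50,0,0.3],[0,0,-77,0,0.3],[0,0,-105,0,0.3]]'
python3 steer.py '[[0,0,-30,0,0.3],[0,0,-60,0,0.3],[0,0,-90,0,0.3],[0,0,-120,0,0.3],[0,0,-150,0,0.3]]'
python3 steer.py '[[0,0,-20,0,0.3],[0,0,-35,0,0.3],[0,0,-40,0,0.3],[0,0,-40,0,0.3],[0,0,-40,0,0.3]]'
python3 go.py 525.1 -2.3 290 84
python3 - <<'E'
from h import *
p,d=env.read_camera("scene"); cv2.imwrite("pics/g2.png",cv2.resize(p[60:230,250:430,::-1],None,fx=3.3,fy=3.3))
np.save("g2.npy",cloud("scene",d))
E
```

```text
t: 3.07
eef_pos: [436.6, 344.4, 108.2]
tcp_rot: [-3.141, 0.0, 1.498]
ft_force: [0.4, 0.1, -1.0]
opening: 0.629
grip_force: 30.0
t: 3.48
eef_pos: [436.5, 344.3, 259.1]
tcp_rot: [-3.141, -0.0, 1.498]
ft_force: [1.0, 0.2, -2.5]
opening: 0.629
grip_force: 30.0
t: 3.9
eef_pos: [436.7, 344.3, 296.4]
tcp_rot: [-3.141, 0.0, 1.498]
ft_force: [-0.3, -0.1, -1.8]
opening: 0.628
grip_force: 30.0
t 3.9 delta [-339.2  113.5    6.5] turn 0.032 dist 358.0 open 0.628
```

View pics/g2.png

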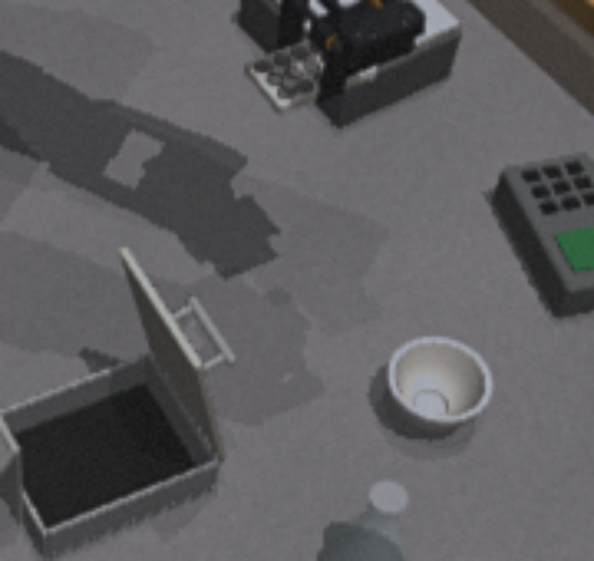

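The tile is held level at (285,75). I'll carry it over the lid at z ~295 to above the ramp edge.

```bash
python3 steer.py '[[-20,7,0,0,0.3],[-55,18,0,0,0.3],[-92,31,0,0.03,0.3],[-130,43,0,0.03,0.3],[-168,56,0,0.03,0.3]]'
python3 steer.py '[[-38,14,0,0,0.3],[-76,28,0,0,0.3],[-110,41,0,0,0.3],[-140,50,0,0,0.3],[-160,57,0,0,0.3]]'
python3 go.py 525.1 -2.3 160 84
```

```text
t: 4.37
eef_pos: [480.2, 171.2, 295.9]
tcp_rot: [-3.14, 0.001, 1.468]
ft_force: [1.4, -0.5, -2.0]
opening: 0.629
grip_force: 30.0
t: 4.78
eef_pos: [520.8, 5.1, 295.8]
tcp_rot: [-3.139, 0.0, 1.466]
ft_force: [-0.5, 0.0, -2.6]
opening: 0.628
grip_force: 30.0
t 4.7833 delta [ -6.9   5.3 135.8] turn 0.0 dist 136.0 open 0.628
```

```bash
python3 steer.py '[[-2,1,25,0,0.3],[-5,3,60,0,0.3],[-7,5,95,0,0.3],[-7,5,120,0,0.3],[-7,5,134,0,0.3]]'
python3 steer.py '[[0,0,0,0,0.3],[0,0,0,0,0.3]]'
python3 - <<'E'
from h import *
np.set_printoptions(precision=1,suppress=True)
s=env.state(); print(s["eef_pos"],s["tcp_rot"])
a=np.radians(84.0); X=np.array([np.cos(a),np.sin(a)]); Y=np.array([-X[1],X[0]])
print("tcp st",s["eef_pos"][:2]@X,s["eef_pos"][:2]@Y)
for n in("scene","top"):
    p,d=env.read_camera(n); cv2.imwrite(f"pics/r1{n}.png",p[:,:,::-1]); P=cloud(n,d).reshape(-1,3); P=P[~np.isnan(P[:,0])]
    S=np.c_[P[:,:2]@X,P[:,:2]@Y,P[:,2]]; m=(S[:,0]>-40)&(S[:,0]<120)&(abs(S[:,1]+522)<33)
    t=S[m&(S[:,2]>140)&(S[:,2]<176)]; print(n,"tile?",len(t),t.min(0),t.max(0),t.mean(0))
    lv=[(int(b),t[(t[:,0]>b)&(t[:,0]<b+10),2].max().round(1),np.median(t[(t[:,0]>b)&(t[:,0]<b+10),2]).round(1)) for b in range(-5,106,10) if ((t[:,0]>b)&(t[:,0]<b+10)).any()]; print(lv)
E
cd pics; python3 -c "
import cv2
p=cv2.imread('r1scene.png')[100:260,190:350]; cv2.imwrite('r1c.png',cv2.resize(p,None,fx=3.7,fy=3.7))"
```

```text
t: 5.2
eef_pos: [523.3, 0.3, 159.0]
tcp_rot: [-3.136, -0.0, 1.467]
ft_force: [0.1, 0.3, -1.5]
opening: 0.628
grip_force: 30.0
t: 5.37
eef_pos: [524.7, 0.4, 162.2]
tcp_rot: [-3.139, -0.0, 1.468]
ft_force: [-0.3, -1.0, -0.7]
opening: 0.626
grip_force: 30.0
[524.7   0.4 162.2] [-3.1 -0.   1.5]
tcp st 55.227080551196714 -521.8002846643877
scene tile? 262 [   5.3 -553.7  159.7] [  56.7 -489.7  174.3] [  24.1 -524.1  168.8]
[(5, np.float64(174.1), np.float64(168.9)), (15, np.float64(173.8), np.float64(168.9)), (25, np.float64(174.3), np.float64(169.0)), (35, np.float64(174.3), np.float64(169.2)), (45, np.float64(173.8), np.float64(170.2)), (55, np.float64(174.1), np.float64(174.1))]Traceback (most recent call last):
  File "<stdin>", line 9, in <module>
    return umr_minimum(a, axis, None, out, keepdims, initial, where)
ValueError: zero-size array to reduction operation minimum which has no identity
```

View pics/r1c.png

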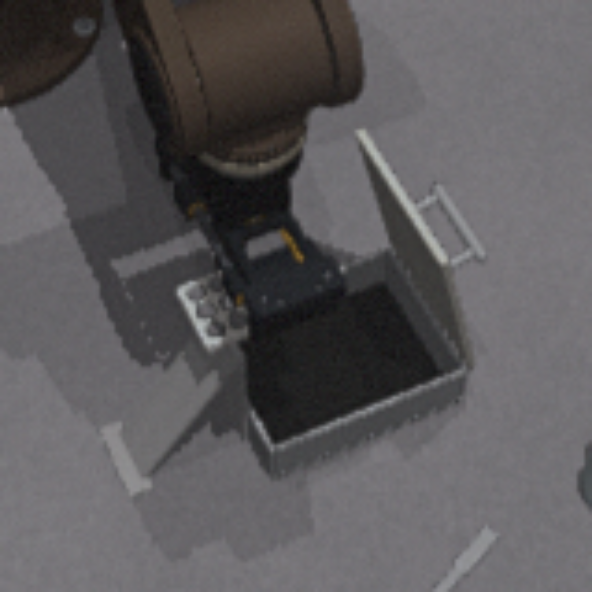

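The tile is level, its tail edge is at station -122, and its centre is about 20 past the ramp edge. I'll shift it back 3 and lower it until it nearly touches the edge.

```bash
python3 steer.py '[[-1,0,8,0,0.3],[-3,0.5,16,0,0.3],[-3,0.5,22,0,0.3],[-3,0.5,25,0,0.3],[-3,0.5,26,0,0.3]]'
python3 steer.py '[[0,0,0,0,0.3],[0,0,0,0,0.3],[0,0,0,0,0.3]]'
python3 go.py 524.4 -2.3 133.5 84
```

```text
t: 5.88
eef_pos: [525.1, -2.7, 136.4]
tcp_rot: [-3.141, -0.0, 1.468]
ft_force: [0.7, 0.3, -1.0]
opening: 0.626
grip_force: 30.0
t: 6.13
eef_pos: [525.5, -2.7, 137.4]
tcp_rot: [3.141, -0.0, 1.468]
ft_force: [0.4, -0.3, -2.0]
opening: 0.631
grip_force: 30.0
t 6.1333 delta [ 0.3 -1.1  3.9] turn 0.002 dist 4.0 open 0.631
```

```bash
python3 steer.py '[[0,-1,2,0,0.3],[0,-1,3,0,0.3],[0,-1,4,0,0.3],[0,-1,4,0,0.3],[0,-1,4,0,0.3]]'
python3 steer.py '[[0,0,0.7,0,0.3],[0,0,0.7,0,0.3],[0,0,0.7,0,0.3]]'
python3 go.py 524.4 -2.3 133 84
```

```text
t: 6.55
eef_pos: [524.3, -2.6, 133.1]
tcp_rot: [-3.142, -0.0, 1.468]
ft_force: [0.4, 0.2, -1.6]
opening: 0.627
grip_force: 30.0
t: 6.8
eef_pos: [524.4, -2.6, 132.4]
tcp_rot: [3.142, -0.0, 1.468]
ft_force: [0.4, -0.3, -1.3]
opening: 0.631
grip_force: 30.0
t 6.8 delta [ 0.3  0.  -0.6] turn 0.002 dist 1.0 open 0.631
```

```bash
python3 steer.py '[[0,0,0,0,1],[0,0,0,0,1],[0,0,0,0,1],[0,0,0,0,1],[0,0,0,0,1]]'
python3 steer.py '[[0,0,0,0,1],[0,0,0,0,1],[0,0,0,0,1],[0,0,0,0,1],[0,0,0,0,1]]'
python3 - <<'E'
from h import *
p,d=env.read_camera("scene"); p=p[100:260,190:350,::-1]; cv2.imwrite('pics/f1.png',cv2.resize(p,None,fx=3.7,fy=3.7))
E
```

```text
t: 7.22
eef_pos: [524.4, -2.6, 132.5]
tcp_rot: [3.141, -0.0, 1.468]
ft_force: [-0.8, -0.1, 0.2]
opening: 0.925
grip_force: 0.0
t: 7.63
eef_pos: [524.3, -2.6, 132.4]
tcp_rot: [-3.142, -0.0, 1.468]
ft_force: [-0.1, -0.4, 0.3]
opening: 1.003
grip_force: 0.0
```

View pics/f1.png

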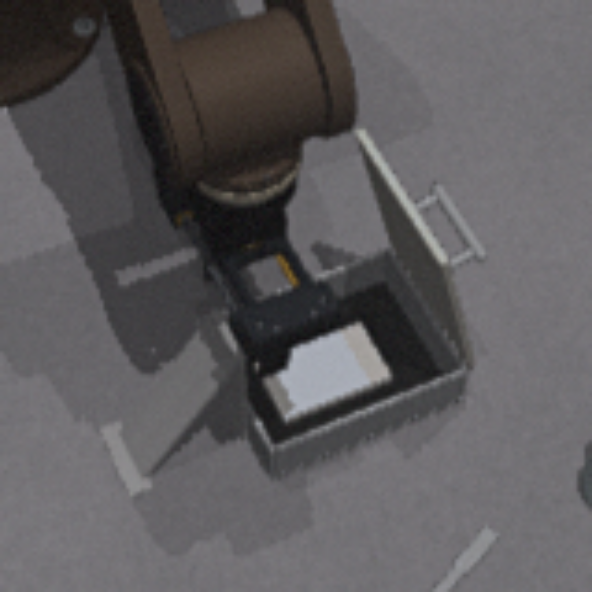

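The tile lies flat in the box, plain side up, at (330,370). I'll lift away, close the fingers, and go over the lid to behind it.

```bash
python3 steer.py '[[0,0,-20,0,1],[0,0,-60,0,1],[0,0,-98,0,0.6],[0,0,-136,0,0.2],[0,0,-172,0,0]]'
python3 steer.py '[[35,0,-5,0,0],[75,0,-10,0,0],[115,0,-10,0,0],[150,0,-10,0,0],[175,0,-10,0,0]]'
python3 steer.py '[[0,0,0,0,0],[0,0,0,0,0],[0,0,0,0,0]]'
python3 - <<'E'
from h import *
np.set_printoptions(precision=1,suppress=True)
s=env.state(); a=np.radians(84.1); X=np.array([np.cos(a),np.sin(a)]); Y=np.array([-X[1],X[0]])
print("tcp st",s["eef_pos"][:2]@X,s["eef_pos"][:2]@Y,s["eef_pos"][2])
for n in("scene",):
    p,d=env.read_camera(n); cv2.imwrite("pics/f2.png",p[:,:,::-1]); P=cloud(n,d).reshape(-1,3); ok=~np.isnan(P[:,0]); P=P[ok]; c=p.reshape(-1,3)[ok]
    S=np.c_[P[:,:2]@X,P[:,:2]@Y,P[:,2]]
    m=(c.min(1)>130)&(S[:,0]>45)&(S[:,0]<205)&(abs(S[:,1]+522)<60)&(S[:,2]<45)
    t=S[m]; print(n,len(t),np.percentile(t[:,2],[2,50,98]),cv2.minAreaRect(t[:,:2].astype(np.float32)))
    L=S[(S[:,2]>70)&(S[:,2]<215)&(abs(S[:,1]+522)<65)&(S[:,0]>150)&(S[:,0]<240)]
    for lo in range(60,230,20):
        q=L[(L[:,2]>=lo)&(L[:,2]<lo+20)]; print(lo,len(q),np.percentile(q[:,0],[5,50]) if len(q) else '')
E
python3 go.py 541.5 164 200 84.1
```

```text
t: 8.1
eef_pos: [524.0, -2.5, 306.7]
tcp_rot: [3.141, -0.0, 1.468]
ft_force: [0.6, -0.1, 0.7]
opening: 0.843
grip_force: 0.0
t: 8.52
eef_pos: [542.1, 174.1, 314.6]
tcp_rot: [3.141, -0.0, 1.469]
ft_force: [0.7, -0.2, 0.7]
opening: 0.498
grip_force: 0.0
t: 8.77
eef_pos: [542.2, 171.1, 314.3]
tcp_rot: [-3.141, 0.0, 1.468]
ft_force: [0.7, -0.3, 0.7]
opening: 0.284
grip_force: 0.0
tcp st 225.92940825086873 -521.7253489904 314.28010024680526
scene 508 [13.6 18.4 23.8] ((120.7242431640625, -523.8941650390625), (61.36159896850586, 98.51990509033203), 89.3194580078125)
60 16 [211.7 212.5]
80 35 [207.1 209.7]
100 35 [202.1 204. ]
120 35 [197.7 199. ]
140 89 [193.  217.9]
160 102 [188.1 231.5]
180 44 [182.2 184.7]
200 30 [178.7 180.1]
220 0 
t 8.8167 delta [-6.700e+00 -1.000e-01  1.144e+02] turn -0.001 dist 115.0 open 0.248
```

The tile is flat in the box, with its top at about 19 as expected. I'll descend behind the lid.

```bash
python3 steer.py '[[0,0,25,0,0],[-2,0,55,0,0],[-4,0,85,0,0],[-4,0,105,0,0],[-4,0,115,0,0]]'
python3 steer.py '[[-4,0,0,0,0],[-8,0,0,0,0],[-12,0,0,0,0],[-13,0,1,0,0],[-14,0,1,0,0]]'
python3 - <<'E'
from h import *
s=env.state(); a=np.radians(84.1); X=np.array([np.cos(a),np.sin(a)])
print("tcp sx",s["eef_pos"][:2]@X,s["eef_pos"][2],s["ft_force"],s["opening"])
E
```

```text
t: 9.23
eef_pos: [541.1, 166.0, 197.1]
tcp_rot: [-3.139, 0.001, 1.466]
ft_force: [-0.2, 0.9, -0.5]
opening: 0.003
grip_force: 0.0
t: 9.65
eef_pos: [540.8, 153.2, 199.4]
tcp_rot: [3.14, -0.001, 1.467]
ft_force: [-0.3, 0.7, -0.1]
opening: 0.005
grip_force: 0.0
tcp sx 207.95889712997774 199.44555322158607 [-0.31596114  0.66337652 -0.08145052] 0.004881667100900911
```

```bash
python3 steer.py '[[-5,0,1,0,0],[-10,0,2,0,0],[-16,0,3.5,0,0],[-21.5,0,5,0,0],[-27,0,7,0,0]]'
python3 steer.py '[[-4,0,1.5,0,0],[-8,0,3,0,0],[-12.5,0,5,0,0],[-17,0,7,0,0],[-21,0,8.6,0,0]]'
python3 - <<'E'
from h import *
s=env.state(); a=np.radians(84.1); X=np.array([np.cos(a),np.sin(a)]); Y=np.array([-X[1],X[0]])
print("tcp sx",s["eef_pos"][:2]@X,s["eef_pos"][:2]@Y,s["eef_pos"][2],s["ft_force"],s["opening"])
p,d=env.read_camera("scene"); p=p[100:260,190:350,::-1]; cv2.imwrite('pics/l1.png',cv2.resize(p,None,fx=3.7,fy=3.7))
E
```

```text
t: 10.07
eef_pos: [537.7, 126.1, 191.4]
tcp_rot: [3.141, -0.0, 1.468]
ft_force: [1.2, 1.1, 1.3]
opening: 0.007
grip_force: 0.8
t: 10.48
eef_pos: [535.5, 105.4, 182.5]
tcp_rot: [-3.141, -0.0, 1.468]
ft_force: [-0.2, 1.2, -0.1]
opening: 0.004
grip_force: 0.6
tcp sx 159.88353619859717 -521.7950494500055 182.49308973557584 [-0.16633115  1.21722064 -0.09839596] 0.0035697627987964784
```

View pics/l1.png

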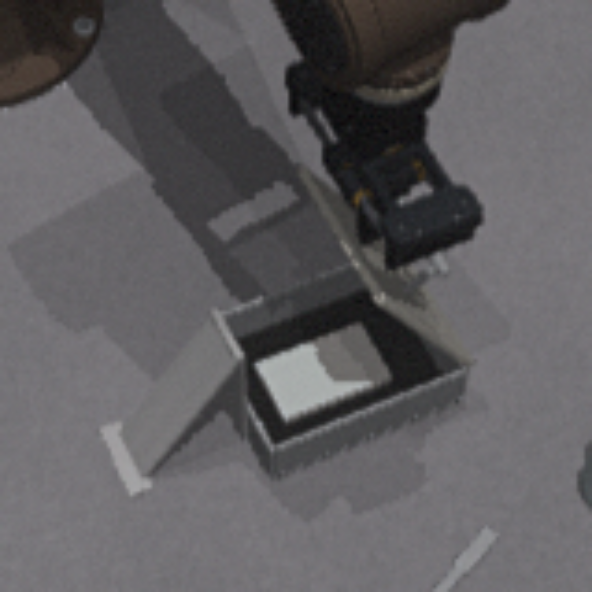

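The lid, edge-on at (390,270), is following the fingertips down, and the tile in the box is undisturbed. I'll continue along the arc.

```bash
python3 steer.py '[[-4,0,2,0,0],[-8,0,4,0,0],[-12,0,6,0,0],[-15.5,0,8,0,0],[-19,0,10,0,0]]'
python3 steer.py '[[-3.5,0,2.5,0,0],[-7,0,5,0,0],[-10.5,0,8,0,0],[-14,0,11,0,0],[-17.4,0,14.4,0,0]]'
python3 steer.py '[[-3,0,3.2,0,0],[-6,0,6.5,0,0],[-9,0,10,0,0],[-12,0,13.4,0,0],[-15,0,16.8,0,0]]'
python3 go.py 529.6 40.5 122.4 84.1
```

```text
t: 10.95
eef_pos: [533.5, 86.6, 172.6]
tcp_rot: [-3.141, -0.0, 1.468]
ft_force: [-0.4, 1.7, 0.7]
opening: 0.005
grip_force: 0.5
t: 11.37
eef_pos: [531.8, 69.2, 158.2]
tcp_rot: [3.141, -0.0, 1.468]
ft_force: [-0.1, 0.8, 0.8]
opening: 0.006
grip_force: 0.5
t: 11.78
eef_pos: [530.2, 54.4, 141.3]
tcp_rot: [-3.142, -0.0, 1.468]
ft_force: [-0.7, 0.3, 0.4]
opening: 0.007
grip_force: 0.4
t 11.7833 delta [-13.9   0.8  18.9] turn -0.0 dist 23.0 open 0.007
```

```bash
python3 steer.py '[[-2.5,0,3.7,0,0],[-5,0,7.5,0,0],[-7.4,0,11.3,0,0],[-9.9,0,15.1,0,0],[-12.3,0,18.9,0,0]]'
python3 steer.py '[[-2,0,4,0,0],[-4,0,8,0,0],[-6,0,12,0,0],[-7.6,0,16.2,0,0],[-9.3,0,20.5,0,0]]'
python3 steer.py '[[-1.3,0,4.2,0,0],[-2.6,0,8.5,0,0],[-3.9,0,12.8,0,0],[-5.1,0,17.2,0,0],[-6.2,0,21.6,0,0]]'
python3 - <<'E'
from h import *
s=env.state(); a=np.radians(84.1); X=np.array([np.cos(a),np.sin(a)]); Y=np.array([-X[1],X[0]])
print("tcp sx",s["eef_pos"][:2]@X,s["eef_pos"][2],s["ft_force"])
E
```

```text
t: 12.2
eef_pos: [529.0, 42.3, 122.3]
tcp_rot: [-3.142, -0.0, 1.468]
ft_force: [0.3, 1.1, 0.8]
opening: 0.002
grip_force: 0.4
t: 12.62
eef_pos: [528.0, 33.0, 101.8]
tcp_rot: [3.142, -0.0, 1.468]
ft_force: [0.5, 0.2, -0.3]
opening: 0.008
grip_force: 0.3
t: 13.03
eef_pos: [527.4, 27.0, 80.2]
tcp_rot: [3.142, -0.0, 1.468]
ft_force: [0.1, 0.2, 0.7]
opening: 0.004
grip_force: 0.3
tcp sx 81.0310818160817 80.1636489480502 [0.1466406  0.19538758 0.72687679]
```

```bash
python3 steer.py '[[0,0,3,0,0],[0,0,6,0,0],[0,0,9,0,0],[0,0,12,0,0],[0,0,15,0,0]]'
python3 steer.py '[[0,0,1.5,0,0],[0,0,3,0,0],[0,0,4.5,0,0],[0,0,6,0,0],[0,0,7,0,0]]'
python3 steer.py '[[0,0,0.7,0,0],[0,0,1.4,0,0],[0,0,2,0,0],[0,0,2,0,0],[0,0,2,0,0]]'
```

```text
t: 13.45
eef_pos: [527.5, 27.1, 65.4]
tcp_rot: [3.141, -0.0, 1.468]
ft_force: [-0.4, -0.8, 0.1]
opening: 0.002
grip_force: 0.3
t: 13.87
eef_pos: [527.4, 27.1, 58.6]
tcp_rot: [3.141, -0.0, 1.468]
ft_force: [-2.7, -1.2, 15.7]
opening: 0.01
grip_force: 8.1
t: 14.28
eef_pos: [527.5, 27.0, 58.5]
tcp_rot: [3.14, -0.0, 1.468]
ft_force: [-7.6, -0.8, 26.2]
opening: 0.004
grip_force: 13.3
```

The lid reached a firm stop at z 58.5, where 58 is nominal. I'll back off straight up and check.

```bash
python3 steer.py '[[0,0,-3,0,0],[0,0,-15,0,0],[0,0,-45,0,0],[0,0,-80,0,0],[0,0,-115,0,0]]'
python3 steer.py '[[0,0,-38,0,0],[0,0,-76,0,0],[0,0,-114,0,0],[0,0,-150,0,0],[0,0,-170,0,0]]'
python3 steer.py '[[0,-35,0,0,0],[0,-75,0,0,0],[0,-115,0,0,0],[0,-140,0,0,0],[0,-140,0,0,0]]'
python3 - <<'E'
from h import *
np.set_printoptions(precision=1,suppress=True)
s=env.state(); a=np.radians(84.1); X=np.array([np.cos(a),np.sin(a)]); Y=np.array([-X[1],X[0]])
p,d=env.read_camera("scene"); cv2.imwrite('pics/l2.png',cv2.resize(p[100:340,110:430,::-1],None,fx=2.4,fy=2.4))
P=cloud("scene",d).reshape(-1,3); P=P[~np.isnan(P[:,0])]; S=np.c_[P[:,:2]@X-127.7,P[:,:2]@Y+522.6,P[:,2]]
for lo in range(-80,90,20):
    q=S[(abs(S[:,1])<60)&(S[:,0]>=lo)&(S[:,0]<lo+20)&(S[:,2]<120)]; print(lo,len(q),np.percentile(q[:,2],[5,30,50,98]) if len(q) else '')
E
```

```text
t: 14.7
eef_pos: [526.9, 27.1, 172.6]
tcp_rot: [-3.14, -0.0, 1.468]
ft_force: [0.6, -0.1, 0.4]
opening: 0.005
grip_force: 0.0
t: 15.12
eef_pos: [527.7, 27.1, 345.9]
tcp_rot: [3.137, -0.0, 1.468]
ft_force: [1.2, 0.7, -0.6]
opening: 0.004
grip_force: 0.0
t: 15.53
eef_pos: [384.1, 42.0, 342.1]
tcp_rot: [3.141, -0.0, 1.468]
ft_force: [0.1, 0.6, 1.0]
opening: 0.007
grip_force: 0.0
-80 178 [53.3 56.  57.4 62.5]
-60 227 [53.5 56.6 57.9 63.3]
-40 211 [54.  56.6 57.7 63.4]
-20 277 [ 53.3  57.2  59.1 101. ]
0 153 [53.4 56.3 57.1 62.3]
20 212 [52.5 56.2 57.6 62.2]
40 209 [53.5 56.4 57.8 62.4]
60 211 [53.8 56.6 58.1 63.2]
80 106 [53.1 56.4 57.8 63.3]
```

View pics/l2.png

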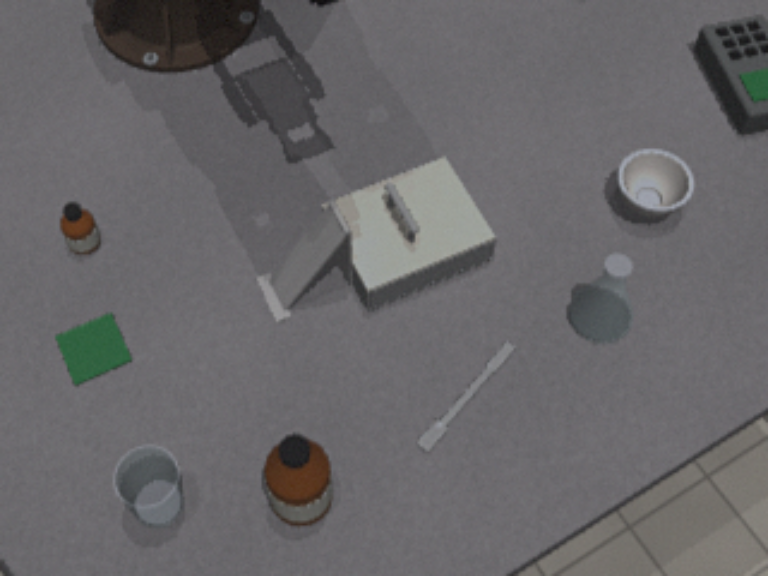

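The lid at (420,235) lies flat at height ~58 over its whole length, so it is fully closed. The bystanders are where they started, and the arm is clear. I'll hand the job in.

```bash
python3 -c "
from cell import env
print(env.job_done())"
```

```text
the job is handed in; nothing more can be done
None
```

The spotting tile is flat in the box with its wells down, the lid is fully closed, nothing else on the bench was moved, and the job was handed in at about 16 s of the 69 s allowed (no verdict was returned).

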